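# Show the trainee the implant and where it goes

### The arm

A 6-joint arm with a two-finger parallel gripper is mounted at the origin on the work surface. World frame = base frame: x ahead of the robot, y to its left, z up, the work surface at z = 0. Lengths are in m, angles in rad, forces in N, time in s.
With the tool pointing down it reaches from about 0.3 to 0.875 m from the base axis. Payload 6.4 kg.
Tool frame: the origin (TCP) lies at the very end of the fingers, on their centre line; the grasp point (between the pads) lies grip_point_offset behind it (grip_point_offset is the distance from the TCP to the grasp point, in m); z points along the fingers, y is the line along which they close (so a half turn about z gives the same grasp; the last joint's range is limited). The gripper opens to 85 mm and grips with 20 to 120 N. Pads are 22 mm wide; open, the fingers measure 114 mm over their backs; the gripper's body (76 mm by 85 mm) begins 54 mm behind the grasp point. The pads swing forward as they close: fully open they stand 13 mm farther back than shut.
Start: joints at [-1.442, 0.181, 1.607, -0, 1.354, -0.206], TCP at [0.189, -0.543, 0.21] pointing down, gripper open.
Joint ranges: [-2.99, 2.99], [-0.89, 2.07], [0.3, 2.58], [-1.14, 4.28], [0, 2.63], [-3.12, 3.12]. Speed limits (rad/s): [2.57, 2.57, 3.01, 3.14, 3.14, 3.14].

### API

Orientations are given as a 3x3 rotation matrix whose columns are the frame's x, y, z axes.
In Python, from station import * gives the robot as it stands.
- The arm moves only by the shell command python3 -m pendant 'ROWS' [FORCE]. ROWS is JSON, a list of rows, each an object of numbers: "ax", "ay", "az": the turn, a rotation vector about the tool's x, y, z in degrees; "x", "y", "z": the shift along the tool's x, y, z in cm; "gripper": the opening in per cent of the stroke, from 0 (shut) to 100 (fully open). A call has 1 to 8 rows; each row shifts and turns the commanded pose from where the row before left it, along the tool's axes as they then stand; what a row does not reach is not made up. A row lasts 1/10 s, in which the tool goes at most 50 mm and 8.59 degrees, less where a joint would pass 70% of its speed; a pose out of reach is approached as far as the arm can. A call with a gripper value outside its range is refused whole. The fingers move at their own pace and stop on an object; FORCE is the grip in N (left out, the last holds). Time passes only in rows, so rows that do not move let the fingers close. It gives the time, the measured TCP pose, the force, the opening and the grip force at its end, in the units of the state.
- get_obs(): the state, without advancing time (a new reading comes with each control period).
- get_image(name): name is "scene" or "top" or "wrist"; returns a dict with "frame" (420x560x3 uint8, red, green, blue), "camera_matrix" (3x3 intrinsics, pixels), "extrinsics" (4x4, takes a point from camera to world coordinates). Camera axes: x right, y up, looking along -z (the intrinsics and any distortion apply to the point x, -y, -z); pixel columns grow to the right and rows downward; lengths in m; the calibration is good to about 2 mm. A picture is of the moment at which its call begins. There is no depth.
- hand_in(): hands the job in; it is judged then, once.
Trained networks look in a picture, given as the dict that the camera call returned (one of the last four; its "shot" number tells which), for a name from the list of things; names that differ only in an ending like _2 or _b are one class to them, and where a whole thing is asked for, a point or a joint stands for the part that bears it (a point fixed in the world has none). Each returns a list of dicts, best first, with "p" (0 to 1); they miss things now and then, are a little off and sometimes report something else, mostly with a low value. They report only what shows in the picture. A call takes as long as a camera call. They do not tell look-alikes from the thing itself.
- recognise(picture, target): "rect" ([centre column, centre row, width, height] in pixels, round what is visible of it).
- spot_point(picture, target): "xy" ([column, row] in pixels: a listed point, or the origin of a listed thing).
The state is a dict: "clock": time; "q": joint angles; "dq": joint speeds; "joint_efforts": joint torques, N m; "position": TCP position; "ee_rot": TCP orientation; "force": force on the tool from outside, world axes, zero at the start; "ft_torque": the same for the moment, N m; "finger_gap": finger opening in m; "gripper_force": force on a finger pad.
Only numpy, scipy, OpenCV 4.12 (cv2) and the standard library are available. Lean on these libraries where they do the work, as an engineer would, in place of code of your own. Each camera call takes 0.05 s, during which the arm holds its last target. There are 200 camera calls.

### The job

Show a dental trainee which implant goes where, touching nothing: with the fingertips straight down, point from two or three centimetres above at the middle of the blue cap of the vial in the rack for two seconds, then likewise at the gap in the teeth of the jaw model, and finish still pointing at the gap after two seconds there. Come down on each from above and leave the vial straight up, so that the fingers never pass low over another vial. Leave every vial and everything else standing where it is.

Things in the scene. Friction and masses are not known exactly. Their poses are not given: they have to be found in the camera images.
- vial_blue_top (a point): centre of the top face of the blue cap of a loose implant vial: clear-grey tube 16 mm across, cap 21 mm across and 14 mm high, 50 mm tall in all, standing upright in a hole of the rack; z is up. The cap top is 50 mm above the hole's floor, 58 mm above the table, the highest part of the rack with its vials
- vial_red_top (a point): centre of the top face of the red cap of a loose implant vial: clear-grey tube 16 mm across, cap 21 mm across and 14 mm high, 50 mm tall in all, standing upright in a hole of the rack; z is up. The cap top is 50 mm above the hole's floor, 58 mm above the table, the highest part of the rack with its vials
- vial_yellow_top (a point): centre of the top face of the yellow cap of a loose implant vial: clear-grey tube 16 mm across, cap 21 mm across and 14 mm high, 50 mm tall in all, standing upright in a hole of the rack; z is up. The cap top is 50 mm above the hole's floor, 58 mm above the table, the highest part of the rack with its vials
- vial_green_top (a point): centre of the top face of the green cap of a loose implant vial: clear-grey tube 16 mm across, cap 21 mm across and 14 mm high, 50 mm tall in all, standing upright in a hole of the rack; z is up. The cap top is 50 mm above the hole's floor, 58 mm above the table, the highest part of the rack with its vials
- vial_white_top (a point): centre of the top face of the white cap of a loose implant vial: clear-grey tube 16 mm across, cap 21 mm across and 14 mm high, 50 mm tall in all, standing upright in a hole of the rack; z is up. The cap top is 50 mm above the hole's floor, 58 mm above the table, the highest part of the rack with its vials
- rack: grey block with 2 x 3 holes, 145 mm (its x) by 100 mm (its y) by 26 mm high, origin at the centre of its underside. Holes 42 mm apart both ways (centres at x -42, 0, 42 and y -21, 21 mm), five hold a vial and one is empty; which vial stands where varies. It lies on the green tray (280 x 200 mm, rim 16 mm high) and is fixed
- gap (a point): middle of the gap in the tooth row of the jaw model (pink gum arch with ivory teeth on a grey plate and black stand, fixed, 85 x 85 mm, standing on the brown metal tray of 280 x 200 mm, rim 16 mm): the point on the gum, 59 mm above the table, half-way between the two teeth that border the gap. The gap is 18 mm long, where two neighbouring back teeth are missing on one side of the arch; the teeth stand 8 mm above this point and are the highest part of the model; z is up
- dish: bystander: loose small aluminium dish, 30 mm across, 22 mm high, on the brown tray; origin at the centre of its underside
- ratchet: bystander: loose steel torque ratchet, 94 mm long along its y, 18 mm wide, 16 mm high at its head, lying on the green tray beyond the rack
- resin_bottle: bystander: loose small amber bottle with a black cap, 28 mm across, 55 mm high, on the table between the trays; origin at the centre of its underside
Not all that is in view belongs to the job. Of the things that look like the part that bears gap, the smaller one is meant.

How it is judged:
On the way, in this order (a step that is already met when the one before it is completed fails the run):
1. the fingertips point at the blue cap from just above, for two seconds (horizontal distance between the grasp point and vial_blue_top below 0.014 m and z of the grasp point in the frame of vial_blue_top between 0.021 and 0.07 m), for 1.5 s.
2. then they point at the gap in the teeth from just above, for two seconds (horizontal distance between the grasp point and gap below 0.011 m and z of the grasp point in the frame of gap between 0.022 and 0.078 m), for 1.5 s.
At the end, for the whole second after the job is handed in: Still pointing at the gap: grasp point (about 19 mm behind the fingertips) within 11 mm sideways of its middle and 22 to 78 mm above the gum; all vials upright (0.1 rad), no vial or bystander moved by 5 mm; nothing touched (all of step 2 and distance of each of vial_blue_top, vial_red_top, vial_yellow_top, vial_green_top, vial_white_top, dish, ratchet, resin_bottle from where it was at the start of the episode below 0.005 m and angle between each of vial_blue_top, vial_red_top, vial_yellow_top, vial_green_top, vial_white_top's own z axis and vertical below 0.1 rad).
It fails at once if the robot touches something (contact force between any of the arm, the fingers and anything else above 0.3 N).
It fails at once if a vial is lifted or displaced, or a bystander disturbed (distance of any of vial_blue_top, vial_red_top, vial_yellow_top, vial_green_top, vial_white_top, dish, ratchet, resin_bottle from where it was at the start of the episode above 0.006 m).
It fails at once if the fingers point at another vial ((horizontal distance between the grasp point and vial_red_top below 0.014 m and z of the grasp point in the frame of vial_red_top below 0.06 m) or (horizontal distance between the grasp point and vial_yellow_top below 0.014 m and z of the grasp point in the frame of vial_yellow_top below 0.06 m) or (horizontal distance between the grasp point and vial_green_top below 0.014 m and z of the grasp point in the frame of vial_green_top below 0.06 m) or (horizontal distance between the grasp point and vial_white_top below 0.014 m and z of the grasp point in the frame of vial_white_top below 0.06 m)).
It also fails if it takes over 42 s, if anything falls off the work surface, if the arm or the gripper's body presses on something with over 40 N, if the wrist force passes 120 N, or if a joint passes its speed limit or range.

## Working session

There is one attempt and no reset: what is moved stays moved. The work goes in short steps, Python scripts to look and compute and a shell command to move; the robot and the scene stay as the last step left them, time stands still between calls to the robot, and variables do not carry over. Pictures are saved under pics/ and viewed, at most 10 in all, crops included, and the job is handed in when it is done.

```bash
mkdir -p pics
cat > h.py <<'E'
from station import *
import numpy as np, cv2
def save(p,n): cv2.imwrite('pics/'+n,cv2.cvtColor(p['frame'],cv2.COLOR_RGB2BGR))
def ray(p,uv):
    K=np.array(p['camera_matrix']);E=np.array(p['extrinsics'])
    d=np.linalg.inv(K)@[uv[0],uv[1],1]; d=np.array([d[0],-d[1],-d[2]])
    return E[:3,3],E[:3,:3]@d
def at(p,uv,z):
    o,d=ray(p,uv); return o+d*(z-o[2])/d[2]
def px(p,X):
    E=np.linalg.inv(np.array(p['extrinsics']));c=E[:3,:3]@np.array(X)+E[:3,3]
    c=np.array(p['camera_matrix'])@[c[0],-c[1],-c[2]]; return c[:2]/c[2]
E
python3 - <<'E'
from h import *
o=get_obs();print(o['position'],np.round(o['ee_rot'],3).tolist(),o['clock'],o['finger_gap'])
ims=[]
for n in['top','scene']:
    p=get_image(n);save(p,n+'0.png');print(n,list(p.keys()))
    for t,z in[('vial_blue_top',.058),('vial_red_top',.058),('vial_yellow_top',.058),('vial_green_top',.058),('vial_white_top',.058),('gap',.059),('resin_bottle',0),('dish',.002)]:
        for r in spot_point(p,t)[:3]: print(t,np.round(r['xy'],1),round(r['p'],2),at(p,r['xy'],z).round(4))
    ims.append(p['frame'])
try:
    import station;print([k for k in dir(station) if not k.startswith('_')])
except Exception as e:print(e)
E
```

```text
[ 0.1888734  -0.54247021  0.20907111] [[0.944, 0.329, -0.0], [0.329, -0.944, 0.002], [0.0, -0.002, -1.0]] 0.0 0.08544111625445343
top ['frame', 'camera_matrix', 'extrinsics', 'shot']
vial_blue_top [412.  247.4] 0.44 [ 0.4925 -0.1615  0.058 ]
vial_red_top [425.  232.8] 0.6 [ 0.5354 -0.2011  0.058 ]
vial_red_top [417.5 259.7] 0.5 [ 0.4567 -0.1763  0.058 ]
vial_red_top [411.3 248.9] 0.42 [ 0.4881 -0.1593  0.058 ]
vial_yellow_top [425.6 242.9] 0.54 [ 0.5057 -0.2017  0.058 ]
vial_green_top [429.7 256.2] 0.5 [ 0.4669 -0.2122  0.058 ]
vial_white_top [416.7 262.7] 0.63 [ 0.448  -0.1737  0.058 ]
gap [281.3 224.3] 0.87 [0.5597 0.2198 0.059 ]
resin_bottle [414.8 247.9] 0.74 [ 0.4959 -0.1841  0.    ]
resin_bottle [352.4 204.2] 0.43 [0.6299 0.0028 0.    ]
dish [305.6 190.6] 0.62 [0.6717 0.1462 0.002 ]
scene ['frame', 'camera_matrix', 'extrinsics', 'shot']
vial_blue_top [160.7 282.5] 0.55 [ 0.4947 -0.1554  0.058 ]
vial_blue_top [290.  203.6] 0.45 [0.5721 0.2185 0.058 ]
vial_red_top [171.8 301.3] 0.76 [ 0.549 -0.183  0.058]
vial_yellow_top [150.2 298.7] 0.6 [ 0.5091 -0.1976  0.058 ]
vial_yellow_top [162.  311.4] 0.38 [ 0.5511 -0.2105  0.058 ]
vial_green_top [130.5 294.4] 0.53 [ 0.4682 -0.2075  0.058 ]
vial_white_top [147.8 281. ] 0.56 [ 0.4694 -0.1645  0.058 ]
gap [311.  135.5] 0.89 [0.4204 0.6321 0.059 ]
gap [293.9 200.3] 0.7 [0.5738 0.2357 0.059 ]
gap [162.8 284.6] 0.65 [ 0.5034 -0.1586  0.059 ]
resin_bottle [267.9 276.1] 0.79 [0.6306 0.0158 0.    ]
dish [315.9 244.1] 0.51 [0.6719 0.1664 0.002 ]
['IKError', 'get_image', 'get_obs', 'grip_point_offset', 'hand_in', 'recognise', 'spot_point']
```

View pics/top0.png

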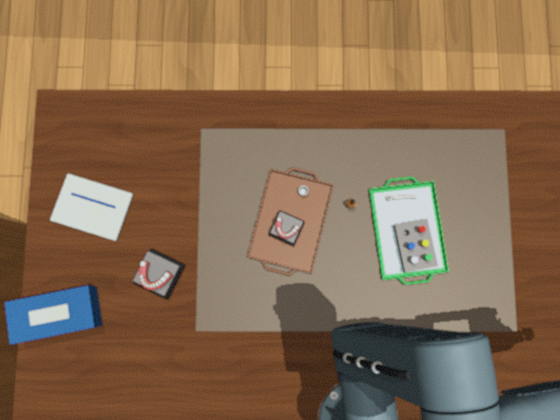

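View pics/scene0.png

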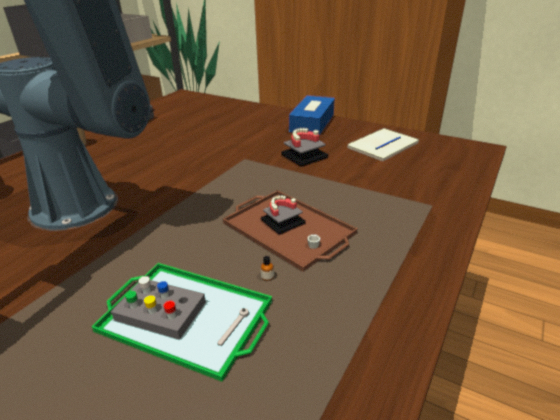

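The jaw candidates are at top-view pixels (287,227), small and on the brown tray, and (158,273), larger and off the tray. The one on the brown tray fits the description. The blue cap is at (410,246) in the middle row, with red (421,230), yellow (425,243), white (414,260) and green (428,258) around it and the empty hole at (406,232). I'll shut the fingers and move high towards blue.

```bash
python3 -m pendant '[{"gripper":0,"x":2,"y":-1.3},{"x":3.9,"y":-2.4},{"x":3.9,"y":-2.4},{"x":3.9,"y":-2.4},{"x":3.9,"y":-2.4},{"x":3.9,"y":-2.4},{"x":3.9,"y":-2.4},{"x":3.9,"y":-2.4}]'
python3 -m pendant '[{"x":3,"y":-1.9},{"x":2,"y":-1.3},{},{},{}]'
python3 - <<'E'
from h import *
o=get_obs();print(o['position'],np.round(o['ee_rot'],3).tolist(),o['clock'],o['finger_gap'],grip_point_offset)
p=get_image('wrist');save(p,'w1.png');print(np.array(p['extrinsics']).round(3).tolist())
for t in['blue','red','yellow','green','white']:
    for r in spot_point(p,f'vial_{t}_top')[:3]: print(t,np.round(r['xy'],1),round(r['p'],2),at(p,r['xy'],.058).round(4))
print(px(p,[.497,-.157,.058]))
E
```

```text
[ 0.18896588 -0.54309159  0.21001623] [[0.944, 0.329, 0.0], [0.329, -0.944, -0.0], [0.0, 0.0, -1.0]] 0.9 0.085640161293765 0.0187
[[0.328, 0.902, 0.28, 0.26], [-0.945, 0.313, 0.098, -0.519], [0.0, -0.296, 0.955, 0.374], [0.0, 0.0, 0.0, 1.0]]
[-125.5585011 -437.2378501]$[0]: bad value
$[0]: bad value
```

View pics/w1.png

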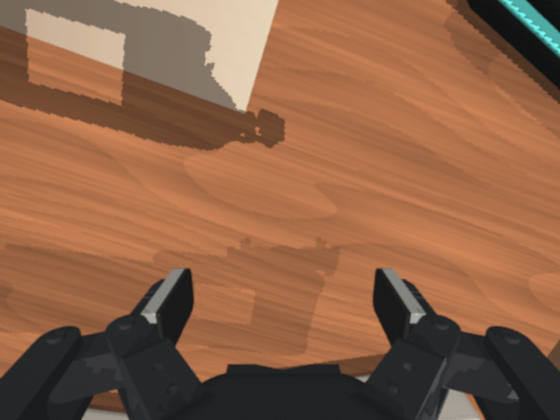

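The wrist view only shows the mat and table with the open fingers at the bottom, because the move was refused. I'll write the rows with all keys filled in.

```bash
python3 -m pendant '[{"ax":0,"ay":0,"az":0,"x":2,"y":-1.3,"z":0,"gripper":0}]'; ls
```

```text
clock: 1.3
position: [0.2023, -0.5257, 0.21]
ee_rot: [[0.945, 0.326, -0.0], [0.326, -0.945, -0.001], [-0.001, 0.001, -1.0]]
force: [1.0, 0.8, 0.2]
finger_gap: 0.0729
gripper_force: 0.0
h.py
pics
```

```bash
python3 -m pendant '[{"ax":0,"ay":0,"az":0,"x":3.9,"y":-2.4,"z":0,"gripper":0},{"ax":0,"ay":0,"az":0,"x":3.9,"y":-2.4,"z":0,"gripper":0},{"ax":0,"ay":0,"az":0,"x":3.9,"y":-2.4,"z":0,"gripper":0},{"ax":0,"ay":0,"az":0,"x":3.9,"y":-2.4,"z":0,"gripper":0},{"ax":0,"ay":0,"az":0,"x":3.9,"y":-2.4,"z":0,"gripper":0},{"ax":0,"ay":0,"az":0,"x":3.9,"y":-2.4,"z":0,"gripper":0},{"ax":0,"ay":0,"az":0,"x":3,"y":-1.9,"z":0,"gripper":0},{"ax":0,"ay":0,"az":0,"x":0,"y":0,"z":0,"gripper":0}]'
python3 - <<'E'
from h import *
o=get_obs();print(o['position'],np.round(o['ee_rot'],3).tolist(),o['clock'],o['finger_gap'],grip_point_offset)
p=get_image('wrist');save(p,'w2.png')
for t in['blue','red','yellow','green','white']:
    for r in spot_point(p,f'vial_{t}_top')[:3]: print(t,np.round(r['xy'],1),round(r['p'],2),at(p,r['xy'],.058).round(4))
print(px(p,[.497,-.157,.058]))
E
```

```text
clock: 2.1
position: [0.4014, -0.2802, 0.2101]
ee_rot: [[0.943, 0.333, 0.001], [0.333, -0.943, 0.001], [0.001, -0.0, -1.0]]
force: [-0.5, -0.2, -0.2]
finger_gap: 0.0001
gripper_force: 0.0
[ 0.40140415 -0.28022136  0.21013469] [[0.943, 0.333, 0.001], [0.333, -0.943, 0.001], [0.001, -0.0, -1.0]] 2.1 7.849041607976538e-05 0.0187
blue [193.  51.] 0.85 [ 0.5    -0.1583  0.058 ]
red [243.6   6.3] 0.66 [ 0.5496 -0.1916  0.058 ]
yellow [238.1  57.2] 0.57 [ 0.5089 -0.199   0.058 ]
green [234.2 104.2] 0.98 [ 0.4683 -0.2075  0.058 ]
white [190.7  98.8] 0.96 [ 0.4591 -0.1666  0.058 ]
[190.81175388  53.85607248]
```

View pics/w2.png

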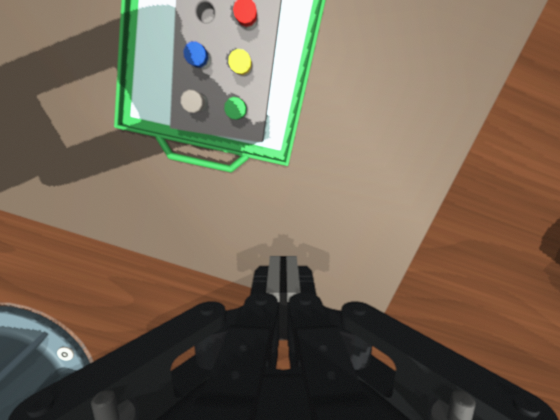

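Blue cap top is at about (195,52), at (0.500,-0.158). The 42 mm spacings to white, yellow and green agree. Next I move above it while still high.

```bash
python3 -m pendant '[{"ax":0,"ay":0,"az":0,"x":3.5,"y":-2.1,"z":0,"gripper":0},{"ax":0,"ay":0,"az":0,"x":4,"y":-2.5,"z":0,"gripper":0},{"ax":0,"ay":0,"az":0,"x":3.5,"y":-2.2,"z":0,"gripper":0},{"ax":0,"ay":0,"az":0,"x":2.3,"y":-1.4,"z":0,"gripper":0},{"ax":0,"ay":0,"az":0,"x":0,"y":0,"z":0,"gripper":0},{"ax":0,"ay":0,"az":0,"x":0,"y":0,"z":0,"gripper":0}]'
python3 - <<'E'
from h import *
o=get_obs();print(o['position'],np.round(o['ee_rot'],3).tolist(),o['clock'],o['finger_gap'])
p=get_image('wrist');save(p,'w3.png')
for t in['blue','red','yellow','green','white']:
    for r in spot_point(p,f'vial_{t}_top')[:2]: print(t,np.round(r['xy'],1),round(r['p'],2),at(p,r['xy'],.058).round(4))
print(px(p,[.5,-.1585,.058]))
E
```

```text
clock: 3.0
position: [0.4977, -0.1631, 0.2098]
ee_rot: [[0.944, 0.329, -0.001], [0.329, -0.944, -0.0], [-0.001, 0.0, -1.0]]
force: [0.7, 0.6, -0.7]
finger_gap: -0.0001
gripper_force: 0.0
[ 0.49769145 -0.16308272  0.20975754] [[0.944, 0.329, -0.001], [0.329, -0.944, -0.0], [-0.001, 0.0, -1.0]] 3.0 -0.00014203608443368916
blue [281.5 190.8] 0.67 [ 0.4989 -0.1619  0.058 ]
red [326.4 155.8] 0.6 [ 0.548  -0.1929  0.058 ]
yellow [317.9 193. ] 0.77 [ 0.5092 -0.1987  0.058 ]
green [309.9 230.6] 0.94 [ 0.4671 -0.2056  0.058 ]
white [273.7 224.3] 0.92 [ 0.4611 -0.1661  0.058 ]
[278.74742215 188.77251854]
```

View pics/w3.png

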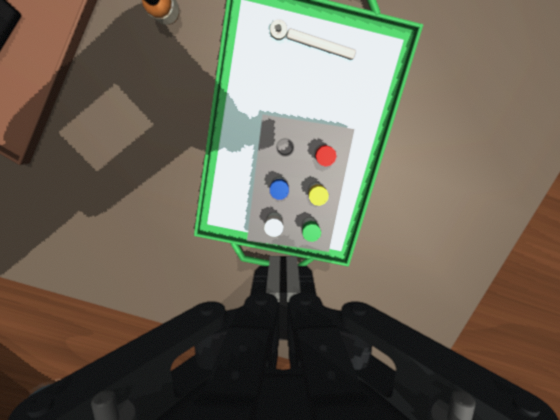

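The blue cap centre is at (279,189), and my estimate projects to (278.7,188.8). I'll correct about 4 mm, come down so the tips sit about 27 mm above the cap, and hold.

```bash
python3 -m pendant '[{"ax":0,"ay":0,"az":0,"x":0.3,"y":-0.3,"z":0,"gripper":0},{"ax":0,"ay":0,"az":0,"x":0,"y":0,"z":2,"gripper":0},{"ax":0,"ay":0,"az":0,"x":0,"y":0,"z":3,"gripper":0},{"ax":0,"ay":0,"az":0,"x":0,"y":0,"z":3,"gripper":0},{"ax":0,"ay":0,"az":0,"x":0,"y":0,"z":2.5,"gripper":0},{"ax":0,"ay":0,"az":0,"x":0,"y":0,"z":1.5,"gripper":0},{"ax":0,"ay":0,"az":0,"x":0,"y":0,"z":0,"gripper":0},{"ax":0,"ay":0,"az":0,"x":0,"y":0,"z":0,"gripper":0}]'
python3 - <<'E'
from h import *
o=get_obs();print(o['position'],o['clock'])
p=get_image('wrist');save(p,'w4.png')
for t in['blue','yellow','green','white']:
    for r in spot_point(p,f'vial_{t}_top')[:2]: print(t,np.round(r['xy'],1),round(r['p'],2),at(p,r['xy'],.058).round(4))
print(px(p,[.5,-.1585,.058]))
E
```

```text
clock: 4.1
position: [0.5, -0.1586, 0.0903]
ee_rot: [[0.944, 0.329, -0.0], [0.329, -0.944, 0.0], [0.0, -0.0, -1.0]]
force: [1.0, -0.8, -0.0]
finger_gap: -0.0001
gripper_force: 0.0
[ 0.50004959 -0.15861753  0.09033401] 4.1
blue [283.4 237.1] 0.89 [ 0.4976 -0.1606  0.058 ]
yellow [342.2 241.7] 0.92 [ 0.5077 -0.1997  0.058 ]
green [330.4 294.1] 0.94 [ 0.467  -0.2072  0.058 ]
[281.66727401 233.10229958]
```

View pics/w4.png

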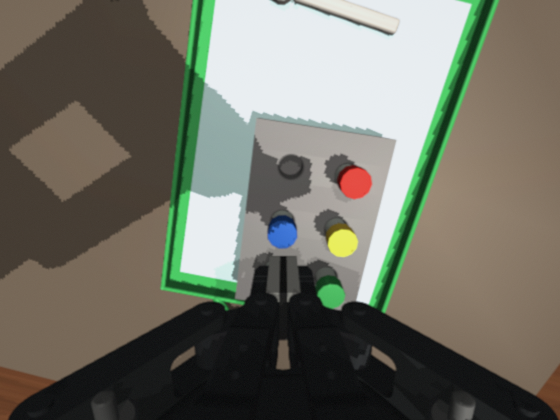

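The tips sit over the blue cap, which is centred at about (283,235), within 2 mm of the aim. I'll go 5 mm lower, hold for over two seconds, then go straight up.

```bash
python3 -m pendant '[{"ax":0,"ay":0,"az":0,"x":-0.1,"y":0,"z":0.5,"gripper":0},{"ax":0,"ay":0,"az":0,"x":0,"y":0,"z":0,"gripper":0},{"ax":0,"ay":0,"az":0,"x":0,"y":0,"z":0,"gripper":0},{"ax":0,"ay":0,"az":0,"x":0,"y":0,"z":0,"gripper":0},{"ax":0,"ay":0,"az":0,"x":0,"y":0,"z":0,"gripper":0},{"ax":0,"ay":0,"az":0,"x":0,"y":0,"z":0,"gripper":0},{"ax":0,"ay":0,"az":0,"x":0,"y":0,"z":0,"gripper":0},{"ax":0,"ay":0,"az":0,"x":0,"y":0,"z":0,"gripper":0}]'
python3 -m pendant '[{"ax":0,"ay":0,"az":0,"x":0,"y":0,"z":0,"gripper":0},{"ax":0,"ay":0,"az":0,"x":0,"y":0,"z":0,"gripper":0},{"ax":0,"ay":0,"az":0,"x":0,"y":0,"z":0,"gripper":0},{"ax":0,"ay":0,"az":0,"x":0,"y":0,"z":0,"gripper":0},{"ax":0,"ay":0,"az":0,"x":0,"y":0,"z":0,"gripper":0},{"ax":0,"ay":0,"az":0,"x":0,"y":0,"z":0,"gripper":0},{"ax":0,"ay":0,"az":0,"x":0,"y":0,"z":0,"gripper":0},{"ax":0,"ay":0,"az":0,"x":0,"y":0,"z":0,"gripper":0}]' |head -2
python3 -m pendant '[{"ax":0,"ay":0,"az":0,"x":0,"y":0,"z":0,"gripper":0},{"ax":0,"ay":0,"az":0,"x":0,"y":0,"z":0,"gripper":0},{"ax":0,"ay":0,"az":0,"x":0,"y":0,"z":0,"gripper":0},{"ax":0,"ay":0,"az":0,"x":0,"y":0,"z":0,"gripper":0},{"ax":0,"ay":0,"az":0,"x":0,"y":0,"z":0,"gripper":0},{"ax":0,"ay":0,"az":0,"x":0,"y":0,"z":0,"gripper":0},{"ax":0,"ay":0,"az":0,"x":0,"y":0,"z":0,"gripper":0},{"ax":0,"ay":0,"az":0,"x":0,"y":0,"z":0,"gripper":0}]'|head -2
python3 -m pendant '[{"ax":0,"ay":0,"az":0,"x":0,"y":0,"z":-2,"gripper":0},{"ax":0,"ay":0,"az":0,"x":0,"y":0,"z":-3,"gripper":0},{"ax":0,"ay":0,"az":0,"x":0,"y":0,"z":-3,"gripper":0},{"ax":0,"ay":0,"az":0,"x":0,"y":0,"z":-3,"gripper":0},{"ax":0,"ay":0,"az":0,"x":0,"y":0,"z":-2,"gripper":0},{"ax":0,"ay":0,"az":0,"x":0,"y":0,"z":0,"gripper":0},{"ax":0,"ay":0,"az":0,"x":0,"y":0,"z":0,"gripper":0}]'
```

```text
clock: 5.15
position: [0.499, -0.1589, 0.085]
ee_rot: [[0.944, 0.329, 0.0], [0.329, -0.944, -0.0], [0.0, 0.0, -1.0]]
force: [0.7, -0.4, 0.7]
finger_gap: 0.0002
gripper_force: 0.0
clock: 5.95
position: [0.4989, -0.1589, 0.085]
clock: 6.75
position: [0.4989, -0.1589, 0.085]
clock: 7.45
position: [0.4989, -0.1589, 0.2148]
ee_rot: [[0.944, 0.329, 0.0], [0.329, -0.944, -0.0], [0.0, 0.0, -1.0]]
force: [-0.2, 0.5, -1.1]
finger_gap: -0.0002
gripper_force: 0.0
```

```bash
python3 -m pendant '[{"ax":0,"ay":0,"az":0,"x":0.5,"y":-2.4,"z":0,"gripper":0},{"ax":0,"ay":0,"az":0,"x":1,"y":-4,"z":0,"gripper":0},{"ax":0,"ay":0,"az":0,"x":1,"y":-4,"z":0,"gripper":0},{"ax":0,"ay":0,"az":0,"x":1,"y":-4.5,"z":0,"gripper":0},{"ax":0,"ay":0,"az":0,"x":1,"y":-4.5,"z":0,"gripper":0},{"ax":0,"ay":0,"az":0,"x":1,"y":-4,"z":0,"gripper":0},{"ax":0,"ay":0,"az":0,"x":1,"y":-4,"z":0,"gripper":0},{"ax":0,"ay":0,"az":0,"x":0,"y":0,"z":0,"gripper":0}]'
python3 -m pendant '[{"ax":0,"ay":0,"az":0,"x":0,"y":0,"z":0,"gripper":0}]' | head -3
python3 - <<'E'
from h import *
p=get_image('wrist')
for r in spot_point(p,'gap')[:3]: print(np.round(r['xy'],1),round(r['p'],2),at(p,r['xy'],.059).round(4))
r=recognise(p,'gap');print(r[:3])
c=r[0]['rect'];u,v=int(c[0]),int(c[1]);x0=max(0,u-100);y0=max(0,v-75);print(x0,y0)
f=dict(p);f['frame']=cv2.resize(p['frame'][y0:y0+150,x0:x0+200],None,fx=4,fy=4,interpolation=cv2.INTER_CUBIC);save(f,'w5.png')
E
```

```text
clock: 8.25
position: [0.4681, 0.1254, 0.2131]
ee_rot: [[0.943, 0.334, -0.003], [0.334, -0.943, 0.002], [-0.003, -0.003, -1.0]]
force: [0.3, -0.6, -0.2]
finger_gap: -0.0003
gripper_force: 0.0
clock: 8.35
position: [0.4692, 0.1218, 0.2134]
ee_rot: [[0.944, 0.331, -0.003], [0.331, -0.944, -0.0], [-0.003, -0.0, -1.0]]
[204.4  65.8] 0.98 [0.559  0.2306 0.059 ]
[{'rect': [235.1, 82.5, 111.3, 120.8], 'p': 0.82}]
135 7
```

View pics/w5.png

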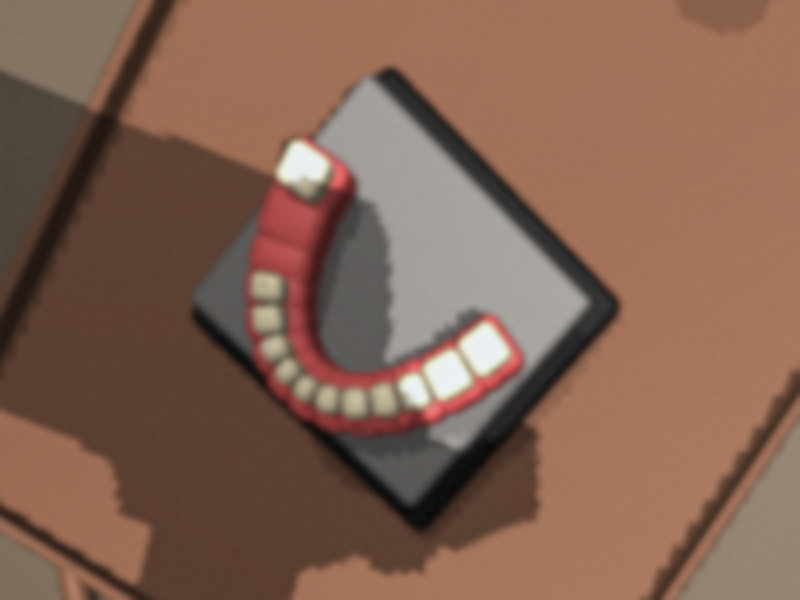

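The crop shows the smaller jaw on the brown tray, with bare gum between the last molar and the next tooth. The gap middle is at about (288,236) in the crop, which is (207,66) in the full image. Its length of about 19 mm matches the stated gap, and the network's (204,66) agrees. I'll move above it at height.

```bash
python3 -m pendant '[{"ax":0,"ay":0,"az":0,"x":2.1,"y":-1.2,"z":0,"gripper":0},{"ax":0,"ay":0,"az":0,"x":3.5,"y":-2,"z":0,"gripper":0},{"ax":0,"ay":0,"az":0,"x":3.5,"y":-2,"z":0,"gripper":0},{"ax":0,"ay":0,"az":0,"x":2,"y":-1.3,"z":0,"gripper":0},{"ax":0,"ay":0,"az":0,"x":1,"y":-0.7,"z":0,"gripper":0},{"ax":0,"ay":0,"az":0,"x":0,"y":0,"z":0,"gripper":0},{"ax":0,"ay":0,"az":0,"x":0,"y":0,"z":0,"gripper":0},{"ax":0,"ay":0,"az":0,"x":0,"y":0,"z":0,"gripper":0}]'
python3 - <<'E'
from h import *
o=get_obs();T=o['position'];R=np.array(o['ee_rot'])
p=get_image('wrist')
for r in spot_point(p,'gap')[:3]:
    X=at(p,r['xy'],.059);print(np.round(r['xy'],1),round(r['p'],2),X.round(4),'tool shift cm',(R.T@(X-T)*100).round(2))
c=spot_point(p,'gap')[0]['xy'];u,v=int(c[0]),int(c[1]);x0=max(0,u-100);y0=max(0,v-75);print(x0,y0)
f=dict(p);f['frame']=cv2.resize(p['frame'][y0:y0+150,x0:x0+200],None,fx=4,fy=4,interpolation=cv2.INTER_CUBIC);save(f,'w6.png')
E
```

```text
clock: 9.3
position: [0.5604, 0.2278, 0.215]
ee_rot: [[0.945, 0.327, -0.0], [0.327, -0.945, -0.0], [-0.001, 0.0, -1.0]]
force: [1.2, 0.6, -0.0]
finger_gap: -0.0
gripper_force: 0.0
[279.4 191.6] 0.76 [0.5592 0.2304 0.059 ] tool shift cm [-0.02 -0.29 15.6 ]
179 116
```

View pics/w6.png

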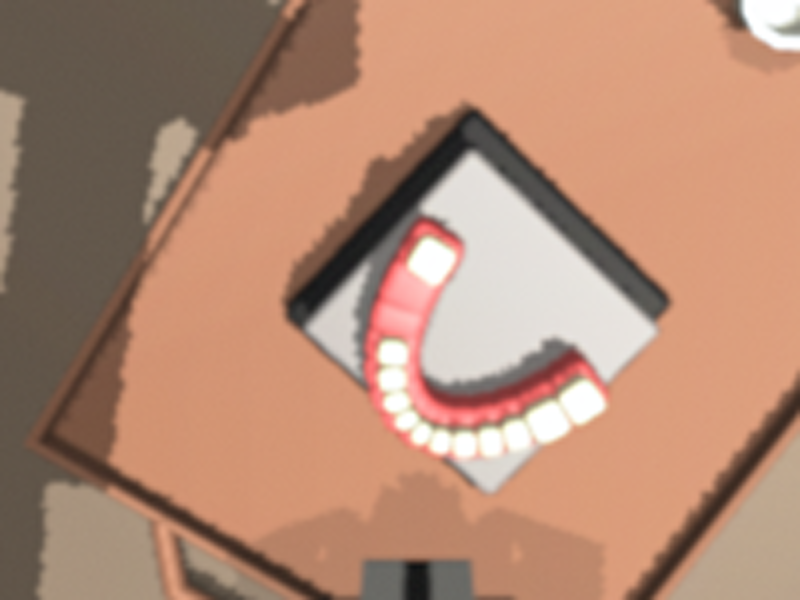

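The gap middle is at about (405,305) in the crop, or (280,192) in the full image, and the network agrees. I'll shift about 2 mm, come down to 27 mm above the gum (19 mm above the tooth tops), and hold.

```bash
python3 -m pendant '[{"ax":0,"ay":0,"az":0,"x":0,"y":-0.2,"z":0,"gripper":0},{"ax":0,"ay":0,"az":0,"x":0,"y":0,"z":2,"gripper":0},{"ax":0,"ay":0,"az":0,"x":0,"y":0,"z":3,"gripper":0},{"ax":0,"ay":0,"az":0,"x":0,"y":0,"z":3,"gripper":0},{"ax":0,"ay":0,"az":0,"x":0,"y":0,"z":3,"gripper":0},{"ax":0,"ay":0,"az":0,"x":0,"y":0,"z":1.8,"gripper":0},{"ax":0,"ay":0,"az":0,"x":0,"y":0,"z":0,"gripper":0},{"ax":0,"ay":0,"az":0,"x":0,"y":0,"z":0,"gripper":0}]'
python3 - <<'E'
from h import *
o=get_obs();T=o['position'];R=np.array(o['ee_rot'])
p=get_image('wrist');save(p,'w7.png')
for r in spot_point(p,'gap')[:3]:
    X=at(p,r['xy'],.059);print(np.round(r['xy'],1),round(r['p'],2),X.round(4),'tool shift cm',(R.T@(X-T)*100).round(2))
E
```

```text
clock: 10.25
position: [0.5604, 0.231, 0.0874]
ee_rot: [[0.944, 0.329, 0.0], [0.329, -0.944, 0.0], [0.0, 0.0, -1.0]]
force: [0.5, 0.2, 1.1]
finger_gap: -0.0
gripper_force: 0.0
[279.9 235.2] 0.72 [0.5599 0.2322 0.059 ] tool shift cm [-0.   -0.13  2.84]
```

View pics/w7.png

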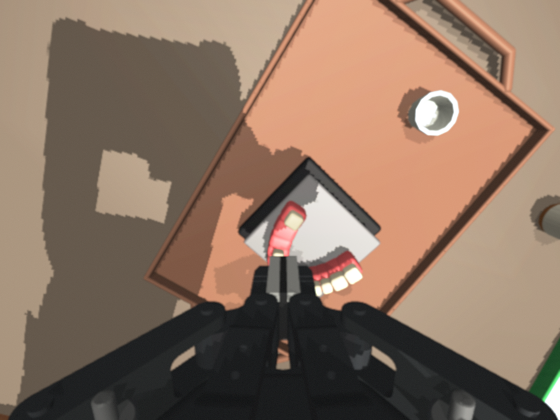

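The gap gum shows at about (283,238) just ahead of the tips, within 2 mm of the aim. I'll hold here and then hand in.

```bash
python3 -m pendant '[{"ax":0,"ay":0,"az":0,"x":0,"y":0,"z":0,"gripper":0},{"ax":0,"ay":0,"az":0,"x":0,"y":0,"z":0,"gripper":0},{"ax":0,"ay":0,"az":0,"x":0,"y":0,"z":0,"gripper":0},{"ax":0,"ay":0,"az":0,"x":0,"y":0,"z":0,"gripper":0},{"ax":0,"ay":0,"az":0,"x":0,"y":0,"z":0,"gripper":0},{"ax":0,"ay":0,"az":0,"x":0,"y":0,"z":0,"gripper":0},{"ax":0,"ay":0,"az":0,"x":0,"y":0,"z":0,"gripper":0},{"ax":0,"ay":0,"az":0,"x":0,"y":0,"z":0,"gripper":0}]' |head -2
python3 -m pendant '[{"ax":0,"ay":0,"az":0,"x":0,"y":0,"z":0,"gripper":0},{"ax":0,"ay":0,"az":0,"x":0,"y":0,"z":0,"gripper":0},{"ax":0,"ay":0,"az":0,"x":0,"y":0,"z":0,"gripper":0},{"ax":0,"ay":0,"az":0,"x":0,"y":0,"z":0,"gripper":0},{"ax":0,"ay":0,"az":0,"x":0,"y":0,"z":0,"gripper":0},{"ax":0,"ay":0,"az":0,"x":0,"y":0,"z":0,"gripper":0},{"ax":0,"ay":0,"az":0,"x":0,"y":0,"z":0,"gripper":0},{"ax":0,"ay":0,"az":0,"x":0,"y":0,"z":0,"gripper":0}]' |head -2
python3 -m pendant '[{"ax":0,"ay":0,"az":0,"x":0,"y":0,"z":0,"gripper":0},{"ax":0,"ay":0,"az":0,"x":0,"y":0,"z":0,"gripper":0},{"ax":0,"ay":0,"az":0,"x":0,"y":0,"z":0,"gripper":0},{"ax":0,"ay":0,"az":0,"x":0,"y":0,"z":0,"gripper":0},{"ax":0,"ay":0,"az":0,"x":0,"y":0,"z":0,"gripper":0},{"ax":0,"ay":0,"az":0,"x":0,"y":0,"z":0,"gripper":0},{"ax":0,"ay":0,"az":0,"x":0,"y":0,"z":0,"gripper":0},{"ax":0,"ay":0,"az":0,"x":0,"y":0,"z":0,"gripper":0}]'
python3 -c "
from station import *
print(hand_in())"
```

```text
clock: 11.15
position: [0.5602, 0.2309, 0.0869]
clock: 11.95
position: [0.5603, 0.2309, 0.087]
clock: 12.75
position: [0.5603, 0.2309, 0.087]
ee_rot: [[0.944, 0.329, 0.0], [0.329, -0.944, 0.0], [0.0, -0.0, -1.0]]
force: [-0.3, 0.2, 0.4]
finger_gap: 0.0
gripper_force: 0.0
the job is handed in; nothing more can be done
None
```

The arm pointed at the blue cap and then at the gap for over two seconds each, with no contact that I saw, and I handed in at about 12.8 s still pointing at the gap; no verdict was returned.

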